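Release the hidden drawer of the pinning stand and store the brass lock cylinder

TASK

Press the red button on top of the green pinning stand so that its hidden drawer springs open, then set the brass lock cylinder down gently (do not drop it) inside the open drawer, lying flat on the drawer's floor. Leave the drawer open, and do not disturb the nickel cylinder, the hammer, the screwdriver or the cup of pins.

Things in the scene. Friction and masses are not known exactly. Their poses are not given: they have to be found in the camera images.
- stand: green fixed bench stand, a low box 200 (x) x 160 (y) x 60 mm high with a cork mat on its top and a red button behind the mat. Origin: centre of its underside on the bench. Its -x side is its front, where the drawer comes out along the stand's -x; the stand is turned differently every time (its front looks roughly towards the robot's right, world -y).
- latch_top (a point): centre of the top face of the round red push button (32 mm across) on the stand's top, 60 mm behind the stand's centre (stand x = +60, y = 0), 76 mm above the bench when not pressed, in a black collar 50 mm across whose top is 66 mm above the bench.
- latch (a joint): travel of the red button, m: 0 up, 0.009 fully down, pressed straight down. Springs back by itself; needs 1.4 N at first, 3.5 N at 6 mm, 4.6 N fully down. It frees the drawer at about 6 mm, so press it fully.
- drawer (a joint): how far the drawer has come out, m: 0 shut and latched (front flush, no handle), 0.12 fully open. Once freed, a spring drives it fully open in about half a second and holds it there with about 2 N.
- drawer_in (a point): centre of the floor of the drawer's compartment, in the drawer (moves with it; axes as the stand's). The compartment is 112 mm (x) x 124 mm (y) inside; its floor is 10 mm above the bench, side and back walls (6 mm thick) reach 38 mm above the bench, the front panel (8 mm thick, 138 mm wide) 49 mm. When shut it lies hidden under the stand's top; fully open the whole compartment lies open to the sky, its centre 156 mm in front of the stand's centre.
- brass_lock: the part to store: brass (golden) oval-profile door-lock cylinder lying on its flat side on the bench, 62 long x 33 wide x 17 mm high, about 0.2 kg, rounded long edges, a waist with a dark cam in the middle of its length. Origin: centre of its underside; x along its 62 mm length, y across its 33 mm width, z up.
- nickel_lock: bystander: the same cylinder in nickel (silver), lying on the bench; same size, origin and axes.
- hammer: bystander: small steel hammer lying on the bench, black rubber handle, 150 mm long, head 70 mm wide and 18 mm high. Origin: mid length at the underside, x towards the head.
- screwdriver: bystander: red-handled screwdriver, about 200 mm long and 30 mm high, lying on the bench near the robot. Origin: underside about mid length, x along it towards the tip.
- pin_cup: bystander: white plastic cup full of brass pins, 66 mm across, 40 mm high. Origin: centre of its underside.
There are look-alikes about, which are no part of the job. Of the things like the brass_lock, leave any that is orange; of the rest the larger one is meant.

How it is judged:
By the outcome, as a careful person would: the job done as asked, in the order asked, and still so for the second after the job is handed in, with the robot touching nothing.
It also fails if it takes over 51 s, if anything falls off the work surface, if the arm or the gripper's body presses on something with over 40 N, if the wrist force passes 120 N, or if a joint passes its speed limit or range.

ROBOT

A 6-joint arm with a two-finger parallel gripper is mounted at the origin on the work surface. World frame = base frame: x ahead of the robot, y to its left, z up, the work surface at z = 0. Lengths are in mm, angles in rad, forces in N, time in s.
With the tool pointing down it reaches from about 350 to 1000 mm from the base axis. Payload 7.1 kg.
Tool frame: the origin (TCP) lies at the very end of the fingers, on their centre line; the grasp point (between the pads) lies bot.grip_point_offset behind it (bot.grip_point_offset is the distance from the TCP to the grasp point, in mm); z points along the fingers, y is the line along which they close (so a half turn about z gives the same grasp; the last joint's range is limited). The gripper opens to 85 mm and grips with 20 to 120 N. Pads are 22 mm wide; open, the fingers measure 114 mm over their backs; the gripper's body (76 mm by 85 mm) begins 54 mm behind the grasp point. The pads swing forward as they close: fully open they stand 13 mm farther back than shut.
Start: joints at [-1.224, 0.423, 1.63, -0, 1.089, -0.019], TCP at [223.577, -583.625, 231.319] pointing down, gripper open.
Joint ranges: [-3, 3], [-0.9, 2.11], [0.09, 2.58], [-1.31, 4.45], [0.11, 2.69], [-2.54, 2.54]. Speed limits (rad/s): [2.39, 2.39, 3.01, 3.14, 3.14, 3.14].

INTERFACE

Orientations are given as a rotation vector (axis times angle).
In Python, from plant import bot gives the robot as it stands.
- The arm moves only by the tool carry_out, never from a script. Its argument "deltas" is a list of rows, each a list of 5 numbers: the shift along the tool's x, y, z in units of 40 mm (1.0 is 40 mm), then the turn about the tool's z in units of 5 degrees (1.0 is 5 degrees), then the gripper command: -1 is shut, 1 is fully open, values between are in proportion. In form: [[tx, ty, tz, yaw, claw], ...]. A call has 1 to 10 rows; each row shifts and turns the commanded pose from where the row before left it, along the tool's axes as they then stand; what a row does not reach is not made up. A row lasts 1/8 s, in which the tool goes at most 62.5 mm and 10.7 degrees, less where a joint would pass 70% of its speed; a pose out of reach is approached as far as the arm can. A call with a number of a shift or a turn outside -1 to 1 is refused whole. A call with a gripper value outside its range is refused whole. The fingers move at their own pace and stop on an object; "force" is the grip in N (left out, the last holds). Time passes only in rows, so rows that do not move let the fingers close. It gives the time, the measured TCP pose, the force, the opening and the grip force at its end, in the units of the state.
- bot.read_state(): the state, without advancing time (a new reading comes with each control period).
- bot.get_image(name): name is "scene" or "top"; returns a dict with "frame" (400x640x3 uint8, red, green, blue), "depth" (400x640 float32, mm along the optical axis (not along the pixel's ray), 0 where there is no reading), "fx", "fy", "cx", "cy" (pixels), "R" (3x3) and "t" (3): a world point X has camera coordinates R X + t. Camera axes: x right, y down, z forward; pixel columns grow to the right and rows downward; lengths in mm; the calibration is good to about 2 mm. A picture is of the moment at which its call begins.
- bot.sign_off(): hands the job in; it is judged then, once.
The state is a dict: "clock": time; "joint_positions": joint angles; "qd": joint speeds; "tau": joint torques, N m; "ee_pos": TCP position; "tcp_rot": TCP orientation; "contact_force": force on the tool from outside, world axes, zero at the start; "moment": the same for the moment, N m; "gripper_width": finger opening in mm; "grasp_force": force on a finger pad.
Only numpy, scipy, OpenCV 4.12 (cv2) and the standard library are available. Lean on these libraries where they do the work, as an engineer would, in place of code of your own. Each camera call takes 0.05 s, during which the arm holds its last target. There are 200 camera calls.

## Working session

There is one attempt and no reset: what is moved stays moved. The work goes in short steps, Python scripts to look and compute and a tool call to move; the robot and the scene stay as the last step left them, time stands still between calls to the robot, and variables do not carry over. Pictures are saved under pics/ and viewed, at most 10 in all, crops included, and the job is handed in when it is done.

Besides the shell and the picture viewer there is one more tool, called after "Emit:" by a JSON object that holds its "op" and its "data", one argument or row to a line. carry_out: Moves the arm, as the interface text tells. Shifts and turns lie within -1 to 1; 1 stands for 40 mm of shift or 5 degrees of turn. Its arguments: {"type":"object","properties":{"deltas":{"type":"array"},"force":{"type":"number"}},"required":["deltas"]}

```bash
mkdir -p pics; cat > h.py <<'E'
import numpy as np, cv2
from plant import bot
def grab(n):
    d=bot.get_image(n); np.savez(f'{n}.npz',**{k:np.asarray(v) for k,v in d.items()}); return d
def world(d,u,v,z=None):
    R=np.array(d['R']);t=np.array(d['t'])
    r=np.array([(u-d['cx'])/d['fx'],(v-d['cy'])/d['fy'],1.])
    C=-R.T@t; w=R.T@r
    s=d['depth'][int(round(v)),int(round(u))] if z is None else (z-C[2])/w[2]
    return C+s*w
def save(d,name,box=None,k=1):
    im=np.array(d['frame'])
    if box: im=im[box[1]:box[3],box[0]:box[2]]
    cv2.imwrite('pics/'+name,cv2.resize(im[:,:,::-1],None,fx=k,fy=k,interpolation=cv2.INTER_CUBIC))
E
python3 - <<'E'
from h import *
for n in('top','scene'):
    d=grab(n); save(d,n+'1.png')
    print(n,-np.array(d['R']).T@d['t'],d['fx'])
s=bot.read_state(); print(s['tcp_rot'],s['clock'],bot.grip_point_offset)
E
```

```text
top [ 383.59582951  -82.41673595 1124.50334474] 485.41029476644667
scene [1374.63168132 -496.72271323  979.91245056] 508.33018588265844
[-3.08784905e+00 -5.71160040e-01  3.82204140e-04] 0.1 18.700000000000003
```

View pics/top1.png

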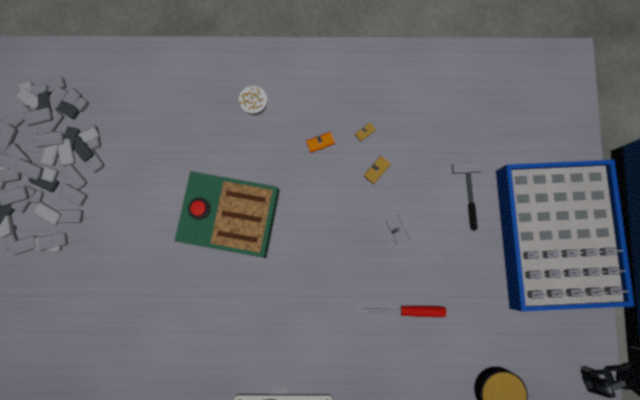

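View pics/scene1.png

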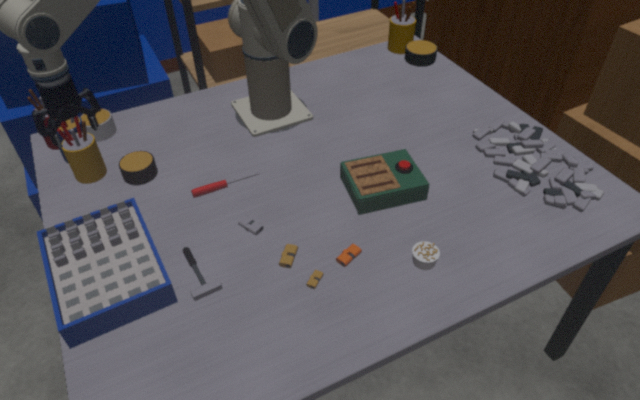

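The top view shows the stand at (228,214) and its button at (199,209), with the front facing image right. Candidates for the brass lock are orange (320,142), small brass (365,131), larger brass (377,169) and nickel (398,230). I choose (377,169), as it is not orange and is the larger one. Next I'll measure it and check it in a crop.

```bash
python3 - <<'E'
from h import *
d=dict(np.load('top.npz')); save(d,'crop1.png',(295,110,425,250),4)
hsv=cv2.cvtColor(d['frame'],cv2.COLOR_RGB2HSV)
def comps(m,z,amin=25):
    c,_=cv2.findContours(m.astype(np.uint8),cv2.RETR_EXTERNAL,cv2.CHAIN_APPROX_NONE)
    for k in c:
        if cv2.contourArea(k)<amin: continue
        P=np.array([world(d,u,v,z)[:2] for u,v in k[:,0]],np.float32)
        r=cv2.minAreaRect(P); m_=cv2.moments(k)
        print((round(m_['m10']/m_['m00'],1),round(m_['m01']/m_['m00'],1)),'rect',np.round(r[0],1),np.round(r[1],1),round(r[2],1),'corners',np.round(cv2.boxPoints(r)).tolist(), hsv[k[:,0,1],k[:,0,0]].mean(0).round())
H,S,V=[hsv[...,i].astype(int) for i in range(3)]
roi=np.zeros(H.shape,bool); roi[100:260,160:425]=1
print('orange/brass'); comps(roi&(H>8)&(H<30)&(S>120),10)
print('red'); comps(roi&((H<5)|(H>175))&(S>150)&(V>100),76)
print('green'); comps(roi&(H>60)&(H<95)&(S>90),60,300)
print('grn depth z',world(d,205,235),world(d,199,209),world(d,377,168), world(d,450,350))
E
```

```text
orange/brass
(241.1, 216.4) rect [502.9 103.6] [110.7 142.1] 79.9 corners [[423.0, 62.0], [563.0, 37.0], [583.0, 146.0], [443.0, 171.0]] [ 16. 125. 124.]
(377.0, 169.7) rect [ 613.7 -211.2] [29.2 61.6] 49.7 corners [[581.0, -202.0], [628.0, -242.0], [647.0, -220.0], [600.0, -180.0]] [ 20. 143. 125.]
(320.0, 142.1) rect [679.4 -78.2] [32.3 62. ] 21.3 corners [[653.0, -55.0], [676.0, -113.0], [706.0, -101.0], [683.0, -43.0]] [ 12. 165. 138.]
(364.9, 131.7) rect [ 705.5 -184.2] [20.9 44.8] 36.4 corners [[684.0, -172.0], [710.0, -208.0], [727.0, -196.0], [701.0, -160.0]] [ 20. 143. 126.]
red
(197.5, 207.7) rect [513.2 188.7] [30.7 30.6] 0.2 corners [[498.0, 204.0], [498.0, 173.0], [529.0, 173.0], [528.0, 204.0]] [ 14. 200. 125.]
green
(227.1, 214.1) rect [503.  126.2] [200.6 155.6] 79.9 corners [[409.0, 41.0], [562.0, 14.0], [597.0, 211.0], [444.0, 239.0]] [ 77. 113.  77.]
grn depth z [455.61343014 173.13757473  59.4966187 ] [511.18248255 184.83396636  74.32779305] [ 616.87174355 -211.48150577   11.79167466] [ 204.40668108 -371.11825633   -0.72054063]
```

View pics/crop1.png

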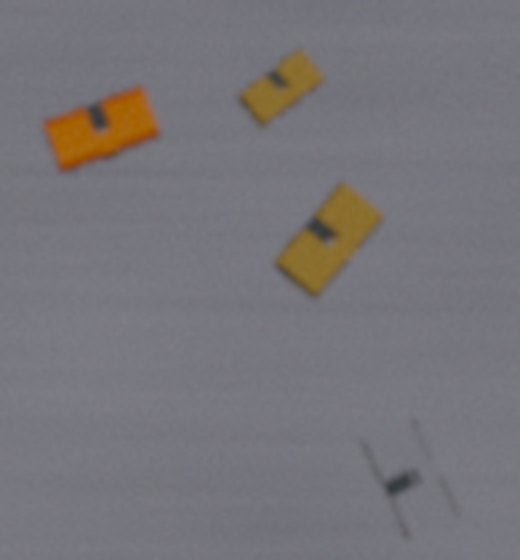

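The crop confirms the choice: the golden lock at crop (330,238), pixel (377,169), measures 62 x 30 mm. The orange one and the 45 mm small one are excluded. First move is over to the button with the gripper shut.

Emit:
{"op": "carry_out", "data": {
  "deltas": [
    [0.68,-0.77,0.15,0,-1],
    [0.68,-0.77,0.15,0,-1],
    [0.68,-0.77,0.15,0,-1],
    [0.68,-0.77,0.15,0,-1],
    [0.68,-0.77,0.15,0,-1],
    [0.68,-0.77,0.15,0,-1],
    [0.68,-0.77,0.15,0,-1],
    [0.68,-0.77,0.15,0,-1],
    [0.68,-0.77,0.15,0,-1],
    [0.68,-0.77,0.15,0,-1]
  ]
}}

```text
clock: 1.35
ee_pos: [367.6, -197.4, 171.1]
tcp_rot: [-3.089, -0.571, 0.0]
contact_force: [-0.6, -0.4, 0.1]
gripper_width: -0.1
grasp_force: 0.0
```

Emit:
{"op": "carry_out", "data": {
  "deltas": [
    [0.68,-0.77,0.15,0,-1],
    [0.68,-0.77,0.15,0,-1],
    [0.68,-0.77,0.15,0,-1],
    [0.68,-0.77,0.15,0,-1],
    [0.68,-0.77,0.15,0,-1],
    [0.68,-0.77,0.15,0,-1],
    [0.68,-0.77,0.15,0,-1],
    [0.68,-0.77,0.15,0,-1],
    [0.68,-0.77,0.15,0,-1],
    [0.68,-0.77,0.15,0,-1]
  ]
}}

```text
clock: 2.6
ee_pos: [511.4, 187.5, 110.9]
tcp_rot: [3.089, 0.572, -0.001]
contact_force: [0.8, -0.6, 0.2]
gripper_width: -0.1
grasp_force: 0.0
```

Emit:
{"op": "carry_out", "data": {
  "deltas": [
    [0,0,0,0,-1],
    [0,0,0,0,-1]
  ]
}}

```text
clock: 2.85
ee_pos: [510.5, 185.8, 110.9]
tcp_rot: [3.089, 0.572, -0.002]
contact_force: [-0.3, -0.8, -0.3]
gripper_width: 0.2
grasp_force: 0.0
```

```bash
cat >> h.py <<'E'
from scipy.spatial.transform import Rotation as Ro
def go(x,y,z):
    s=bot.read_state(); R=Ro.from_rotvec(s['tcp_rot']).as_matrix()
    print('tcp',np.round(s['ee_pos'],1),'yaw_y',np.degrees(np.arctan2(R[1,1],R[0,1])).round(1),'tilt',R[2].round(3),'t',s['clock'],'F',np.round(s['contact_force'],1),'w',s['gripper_width'],'gf',s['grasp_force'],'q6',s['joint_positions'][5])
    print('units',(R.T@(np.array([x,y,z])-s['ee_pos'])/40).round(3))
E
python3 -c "
from h import *
go(513,187,80)"
```

```text
tcp [510.5 185.8 110.9] yaw_y -69.0 tilt [-0.002  0.    -1.   ] t 2.85 F [-0.3 -0.8 -0.3] w 0.17336530132758246 gf 0.0 q6 1.53186451449847
units [ 0.071 -0.005  0.772]
```

Emit:
{"op": "carry_out", "data": {
  "deltas": [
    [0.05,0,0.4,0,-1],
    [0,0,0.4,0,-1],
    [0,0,0.1,0,-1],
    [0,0,0.07,0,-1],
    [0,0,0.07,0,-1],
    [0,0,0.06,0,-1],
    [0,0,0.02,0,-1],
    [0,0,0,0,-1]
  ]
}}

```text
clock: 3.85
ee_pos: [513.1, 186.9, 67.0]
tcp_rot: [3.089, 0.572, 0.0]
contact_force: [-3.6, -2.8, 7.5]
gripper_width: -0.2
grasp_force: 4.0
```

```bash
python3 - <<'E'
from h import *
go(513,187,67)
d=grab('top'); print([world(d,u,215)[2].round() for u in (285,295,305,315,325)])
E
```

```text
tcp [513.1 186.9  67. ] yaw_y -69.0 tilt [ 0.  0. -1.] t 3.85 F [-3.6 -2.8  7.5] w -0.19379203992476443 gf 3.9930889348033816 q6 1.5325210200949249
units [-0.001 -0.003  0.001]
[np.float64(11.0), np.float64(10.0), np.float64(14.0), np.float64(11.0), np.float64(47.0)]
```

Pressing fully freed the drawer: depth readings show its floor at about 10 mm and its front panel at about 47 mm. Next I'll rise and move over the lock.

Emit:
{"op": "carry_out", "data": {
  "deltas": [
    [0,0,-0.5,0,-1],
    [0,0,-1,0,-1],
    [-0.1,0.85,0,0,-1],
    [-0.1,0.85,0,0,-1],
    [-0.1,0.85,0,0,-1],
    [-0.1,0.85,0,0,-1],
    [-0.1,0.85,0,0,-1],
    [-0.1,0.85,0,0,-1],
    [-0.1,0.85,0,0,-1],
    [-0.1,0.85,0,0,-1]
  ]
}}

```text
clock: 5.15
ee_pos: [581.4, -79.5, 126.6]
tcp_rot: [3.089, 0.571, 0.002]
contact_force: [0.1, 0.9, 0.3]
gripper_width: 0.4
grasp_force: 0.0
```

Emit:
{"op": "carry_out", "data": {
  "deltas": [
    [-0.1,0.85,0,0,0.4],
    [-0.1,0.85,0,0,0.4],
    [-0.1,0.85,0,0,0.4],
    [-0.1,0.85,0,0,0.4],
    [0,0,0,1,0.4],
    [0,0,0,1,0.4],
    [0,0,0,1,0.4],
    [0,0,0,1,0.4],
    [0,0,0,1,0.4],
    [0,0,0,1,0.4]
  ]
}}

```text
clock: 6.4
ee_pos: [614.8, -211.1, 126.4]
tcp_rot: [-3.131, 0.252, -0.002]
contact_force: [-0.8, -0.1, 0.5]
gripper_width: 59.9
grasp_force: 0.0
```

Emit:
{"op": "carry_out", "data": {
  "deltas": [
    [0,0,0,1,0.4],
    [0,0,0,1,0.4],
    [0,0,0,1,0.4],
    [0,0,0,1,0.4],
    [0,0,0,1,0.4],
    [0,0,0,1,0.4],
    [0,0,0,0.3,0.4],
    [0,0,0,0,0.4]
  ]
}}

```text
clock: 7.4
ee_pos: [614.5, -211.2, 126.5]
tcp_rot: [-2.948, 1.087, -0.001]
contact_force: [-0.2, 0.8, -0.1]
gripper_width: 59.7
grasp_force: 0.0
```

```bash
python3 - <<'E'
from h import *
go(614,-211,2)
d=grab('top'); save(d,'top2.png',(170,90,430,270),3)
d=grab('scene'); save(d,'scene2.png',(180,120,450,320),2.9)
E
```

```text
tcp [ 614.5 -211.2  126.5] yaw_y -130.5 tilt [ 0. -0. -1.] t 7.4 F [-0.2  0.8 -0.1] w 59.66746429702601 gf 0.0 q6 1.927709857023204
units [-0.014  0.005  3.112]
```

View pics/top2.png

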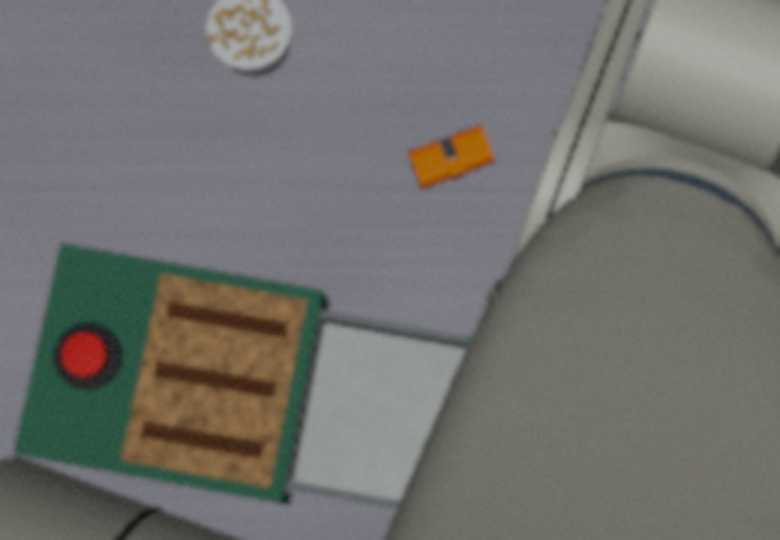

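View pics/scene2.png

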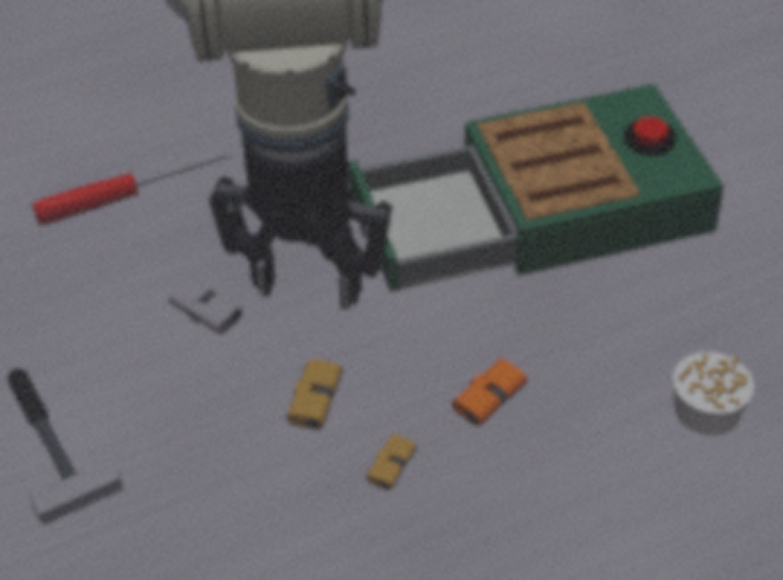

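The drawer is fully open at crop (430,215), and the gripper hangs above and aligned with the brass lock at crop (316,393). Now I descend and grip.

Emit:
{"op": "carry_out", "data": {
  "deltas": [
    [0,0,0.7,0,0.4],
    [0,0,0.7,0,0.4],
    [0,0,0.6,0,0.4],
    [0,0,0.5,0,0.4],
    [0,0,0.3,0,0.4],
    [0,0,0.2,0,0.4],
    [0,0,0.1,0,0.4],
    [0,0,0,0,0.4],
    [0,0,0,0,0.4]
  ]
}}

```text
clock: 8.62
ee_pos: [614.6, -211.4, 3.1]
tcp_rot: [-2.947, 1.088, -0.002]
contact_force: [-0.3, -0.8, 0.4]
gripper_width: 59.9
grasp_force: 0.0
```

Emit:
{"op": "carry_out", "data": {
  "deltas": [
    [0,0,0,0,-1],
    [0,0,0,0,-1],
    [0,0,0,0,-1],
    [0,0,0,0,-1],
    [0,0,0,0,-1],
    [0,0,0,0,-1]
  ],
  "force": 50
}}

```text
clock: 9.38
ee_pos: [614.4, -211.5, 3.3]
tcp_rot: [2.947, -1.088, 0.001]
contact_force: [-1.7, -0.5, 5.1]
gripper_width: 30.6
grasp_force: 49.4
```

Emit:
{"op": "carry_out", "data": {
  "deltas": [
    [0,0,-0.2,0,-1],
    [0,0,-0.4,0,-1],
    [0,0,-0.8,0,-1],
    [0,0,-0.9,0,-1],
    [0,0,-0.7,0,-1],
    [0,0,0,0,-1]
  ]
}}

```text
clock: 10.12
ee_pos: [616.1, -211.9, 125.8]
tcp_rot: [-2.947, 1.088, -0.009]
contact_force: [1.2, -0.2, -3.3]
gripper_width: 31.0
grasp_force: 50.0
```

```bash
python3 - <<'E'
from h import *
d=grab('scene'); go(476,-26,125); save(d,'scene3.png',(220,120,400,300),3.3)
# drawer floor centre from the scene view: light floor mask inside the compartment
hsv=cv2.cvtColor(d['frame'],cv2.COLOR_RGB2HSV)
E
```

```text
tcp [ 614.8 -211.4  123.8] yaw_y -130.5 tilt [ 0.002 -0.001 -1.   ] t 10.175 F [ 0.1  0.7 -3.1] w 30.682914359134035 gf 50.01449480652809 q6 1.9288299581016821
units [-5.65  -1.267 -0.042]
```

View pics/scene3.png

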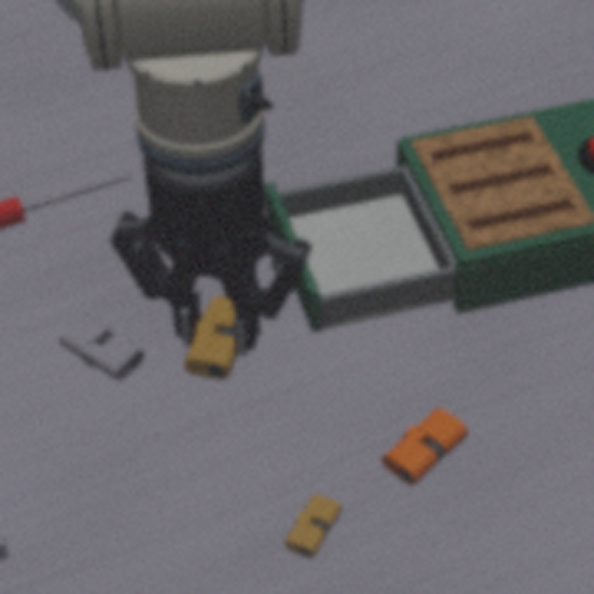

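The brass lock is held between the pads at crop (213,340) and roughly level. Next I carry it over the drawer.

Emit:
{"op": "carry_out", "data": {
  "deltas": [
    [-0.3,-0.07,0,0,-1],
    [-0.6,-0.13,0,0,-1],
    [-0.7,-0.16,0,0,-1],
    [-0.7,-0.16,0,0,-1],
    [-0.7,-0.16,0,0,-1],
    [-0.7,-0.16,0,0,-1],
    [-0.7,-0.16,0,0,-1],
    [-0.6,-0.13,0,0,-1],
    [-0.45,-0.1,0,0,-1],
    [-0.2,-0.04,0,0,-1]
  ]
}}

```text
clock: 11.42
ee_pos: [474.7, -24.9, 122.3]
tcp_rot: [2.947, -1.087, -0.001]
contact_force: [-0.1, -0.5, -2.0]
gripper_width: 30.9
grasp_force: 50.0
```

Emit:
{"op": "carry_out", "data": {
  "deltas": [
    [0,0,0,-0.6,-1],
    [0,0,0,-1,-1],
    [0,0,0,-1,-1],
    [0,0,0,-1,-1],
    [0,0,0,-1,-1],
    [0,0,0,-1,-1],
    [0,0,0,-0.5,-1],
    [0,0,0,0,-1],
    [0,0,0,0,-1]
  ]
}}

```text
clock: 12.55
ee_pos: [475.7, -25.9, 122.5]
tcp_rot: [3.129, -0.277, 0.0]
contact_force: [-0.7, 0.4, -2.0]
gripper_width: 31.0
grasp_force: 50.0
```

```bash
python3 - <<'E'
from h import *
d=grab('scene'); go(476,-26,13); save(d,'scene4.png',(220,90,400,270),3.3)
E
```

```text
tcp [475.7 -25.9 122.5] yaw_y -100.1 tilt [ 0.  0. -1.] t 12.6 F [ 0.  -0.1 -2. ] w 31.166503478392535 gf 49.96041163802147 q6 1.6676898082576743
units [9.000e-03 2.000e-03 2.738e+00]
```

View pics/scene4.png

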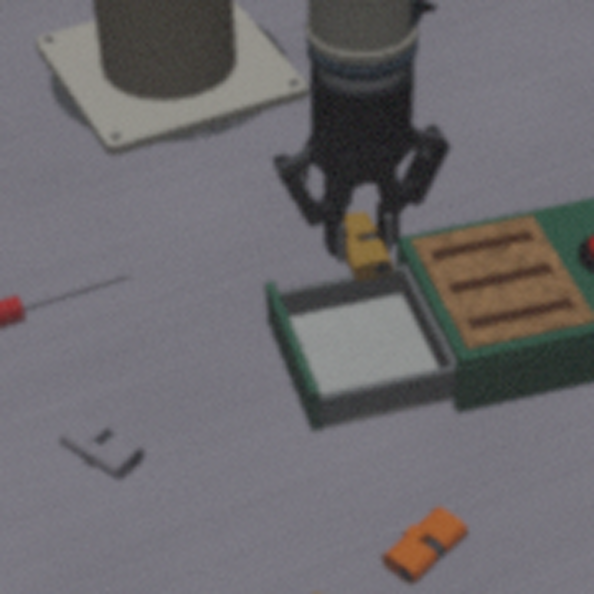

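The lock is held above the drawer at crop (365,245). The drawer is empty with its floor at crop (365,345). One quick check of the drawer centre against the stand estimate before lowering.

```bash
python3 - <<'E'
from h import *
d=dict(np.load('scene.npz'))
f=lambda a,b,z:world(d,220+a/3.3,90+b/3.3,z)[:2].round(1)
print('front panel top outer corners',f(268,283,49),f(318,425,49-49) )
print('floor far-front, far-back',f(291,309,10),f(409,294,10))
x=np.array([.175,.985]);y=np.array([-.985,.175]);c=np.array([476,-26])
print('expected floor corners +y', c-56*x+62*y, c+56*x+62*y, 'front panel corners',c-64*x+69*y,c-64*x-69*y)
E
```

```text
front panel top outer corners [398.4 -72.4] [523.6 -88.7]
floor far-front, far-back [397.5 -51.6] [427.4  47.9]
expected floor corners +y [405.13 -70.31] [424.73  40.01] front panel corners [396.835 -76.965] [ 532.765 -101.115]
```

Emit:
{"op": "carry_out", "data": {
  "deltas": [
    [0,0,0.5,0,-1],
    [0,0,0.6,0,-1],
    [0,0,0.5,0,-1],
    [0,0,0.4,0,-1],
    [0,0,0.3,0,-1],
    [0,0,0.2,0,-1],
    [0,0,0.1,0,-1],
    [0,0,0.05,0,-1],
    [0,0,0,0,-1],
    [0,0,0,0,-1]
  ]
}}

```text
clock: 13.85
ee_pos: [475.7, -25.8, 16.8]
tcp_rot: [-3.13, 0.275, -0.001]
contact_force: [-0.4, 0.5, -3.0]
gripper_width: 30.8
grasp_force: 50.0
```

Emit:
{"op": "carry_out", "data": {
  "deltas": [
    [0,0,0.02,0,-1],
    [0,0,0.02,0,-1],
    [0,0,0,0,-1]
  ]
}}

```text
clock: 14.22
ee_pos: [475.5, -25.8, 14.9]
tcp_rot: [3.13, -0.275, -0.0]
contact_force: [1.0, -0.2, -2.2]
gripper_width: 30.9
grasp_force: 50.0
```

Emit:
{"op": "carry_out", "data": {
  "deltas": [
    [0,0,0.02,0,-1],
    [0,0,0.015,0,-1],
    [0,0,0,0,-1]
  ]
}}

```text
clock: 14.6
ee_pos: [475.5, -25.7, 13.5]
tcp_rot: [3.13, -0.275, -0.0]
contact_force: [0.2, -1.0, -2.5]
gripper_width: 30.8
grasp_force: 50.0
```

Emit:
{"op": "carry_out", "data": {
  "deltas": [
    [0,0,0.015,0,-1],
    [0,0,0.01,0,-1],
    [0,0,0,0,-1]
  ]
}}

```text
clock: 14.98
ee_pos: [475.5, -25.8, 13.2]
tcp_rot: [-3.13, 0.275, -0.0]
contact_force: [-2.5, -0.5, 8.9]
gripper_width: 31.0
grasp_force: 51.1
```

Contact on the floor (8.9 N). I release and rise.

Emit:
{"op": "carry_out", "data": {
  "deltas": [
    [0,0,0,0,-0.2],
    [0,0,0,0,-0.1],
    [0,0,0,0,0.05],
    [0,0,0,0,0.1],
    [0,0,0,0,0.1]
  ]
}}

```text
clock: 15.6
ee_pos: [475.5, -25.7, 12.5]
tcp_rot: [3.13, -0.275, -0.0]
contact_force: [0.6, 0.2, -0.8]
gripper_width: 47.1
grasp_force: 0.0
```

Emit:
{"op": "carry_out", "data": {
  "deltas": [
    [0,0,-0.2,0,0.1],
    [0,0,-0.4,0,0.1],
    [0,0,-0.8,0,0.1],
    [0,0,-1,0,0.1],
    [0,0,-1,0,0.1],
    [0,0,-1,0,0.1],
    [0,0,-0.6,0,0.1],
    [0,0,0,0,0.1]
  ]
}}

```text
clock: 16.6
ee_pos: [476.7, -25.9, 215.4]
tcp_rot: [-3.129, 0.275, -0.009]
contact_force: [-0.2, 0.6, -0.6]
gripper_width: 46.9
grasp_force: 0.0
```

```bash
python3 - <<'E'
from h import *
d=grab('scene'); go(476,-26,13); save(d,'scene5.png',(180,120,450,320),2.9)
E
```

```text
tcp [475.8 -25.8 213.8] yaw_y -100.0 tilt [ 0.003 -0.    -1.   ] t 16.65 F [ 1.  -0.2 -0.3] w 46.92800333162544 gf 0.0 q6 1.6669729743916109
units [-0.008  0.006  5.021]
```

View pics/scene5.png

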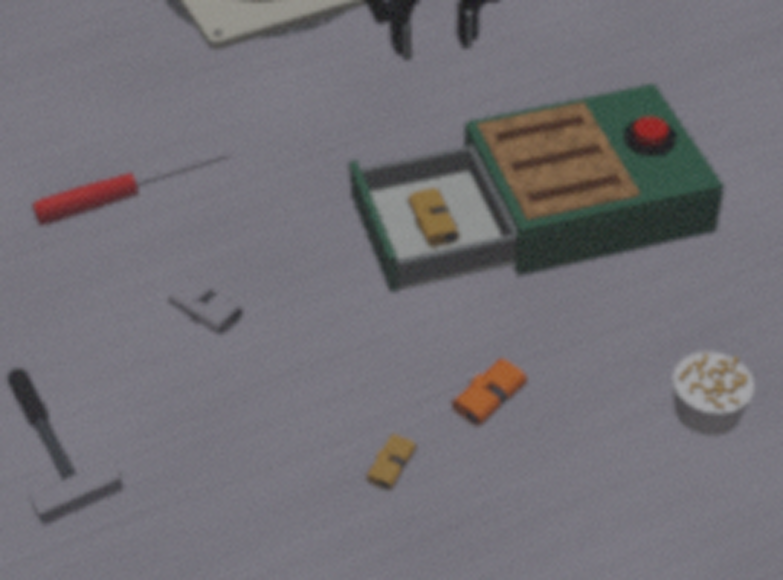

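The brass lock lies flat in the open drawer at crop (433,216), and everything else is where it was. I'm handing in.

```bash
python3 -c "
from plant import bot
print(bot.sign_off())"
```

```text
the job is handed in; nothing more can be done
None
```

The job is handed in: pressing the red button opened the drawer, and the brass lock cylinder was set down gently, lying flat inside it, with the drawer left open and the bystanders untouched, at about 17 s on the clock.

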